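Tare the dish and weigh the long gudgeon pin

TASK

Weigh the longer gudgeon pin: set the empty aluminium dish upright in the middle of the balance's pan and let go of it, then press the wide tare key fully down and let it come back up, and only then put the longer pin gently into the dish and leave it there. Set things down rather than dropping them, press none of the narrow keys, and leave everything else on the bench where it is.

Things in the scene. Friction and masses are not known exactly. Their poses are not given: they have to be found in the camera images.
- pan: the balance's square steel weighing pan, 150 by 150 mm, 10 mm thick, level. Origin at the centre of its underside, 52 mm above the bench; its top face is 10 mm above the origin. It is fixed to the black balance (250 by 210 mm, standing on the bench, panel top 45 mm above the bench). The pan's own -x axis points towards the balance's front panel with the keys, its y along the row of keys
- tare_key_top (a point): centre of the top face of the tare key, the one wide key on the balance's front panel: 50 mm long (along the balance's y), 20 mm deep (x), its top 55 mm above the bench and 10 mm above the panel. Axes parallel to the pan's. It lies 141 mm to -x and 30 mm to +y of the pan's centre. A gap of 16 mm separates it from the narrow key on either side
- tare_key (a joint): travel of the tare key: 0 up, 0.006 m fully down (straight down). A spring returns it; it needs about 1.2 N to start and 4 N to go fully down
- key_left (a joint): one of the three narrow keys (18 by 18 mm) on the balance's front panel, 16 mm beyond the tare key's +y end; not to be pressed. Joint value 0 up, 0.006 m fully down
- key_mid (a joint): one of the three narrow keys (18 by 18 mm) on the balance's front panel, 16 mm beyond the tare key's -y end; not to be pressed. Joint value 0 up, 0.006 m fully down
- key_right (a joint): one of the three narrow keys (18 by 18 mm) on the balance's front panel, 18 mm beyond the middle narrow key, at the -y end of the row; not to be pressed. Joint value 0 up, 0.006 m fully down
- dish: loose open rectangular aluminium weighing dish on the bench, 100 (its x) by 56 (its y) by 30 mm high, walls and floor 2.5 mm, about 0.06 to 0.13 kg, starts empty and upright. Origin at the centre of its underside
- long_pin: the longer of the two gudgeon (piston) pins: plain steel, 22 mm diameter, 70 mm tall, about 0.1 to 0.18 kg, standing on end on the bench. Origin at the centre of its underside, z along the pin. It and the short pin may stand in either of two places
- long_pin_mid (a point): middle of the long pin, on its axis, 35 mm above its underside
- short_pin: the shorter of the two gudgeon pins: steel, 22 mm diameter, 45 mm tall, standing on end; not to be moved. Origin at the centre of its underside
- piston: aluminium piston standing on the bench, 80 mm diameter, 55 mm tall, a bystander. Origin at the centre of its underside
- socket: steel wrench socket standing on end, 26 mm diameter, 36 mm tall, a bystander. Origin at the centre of its underside
- washer: thick brass washer lying flat, 44 mm diameter, 8 mm thick, a bystander. Origin at the centre of its underside
- cup: empty black plastic cup, 70 mm diameter, 75 mm tall, a bystander. Origin at the centre of its underside
Mind the look-alikes: they are no part of the job. Leave any green look-alike of the dish alone. What is shaped like the long_pin but yellow is not meant.

How it is judged:
By the outcome, as a careful person would: the job done as asked, in the order asked, and still so for the second after the job is handed in, with the robot touching nothing.
It also fails if it takes over 64 s, if anything falls off the work surface, if the arm or the gripper's body presses on something with over 40 N, if the wrist force passes 120 N, or if a joint passes its speed limit or range.

ROBOT

A 6-joint arm with a two-finger parallel gripper is mounted at the origin on the work surface. World frame = base frame: x ahead of the robot, y to its left, z up, the work surface at z = 0. Lengths are in m, angles in rad, forces in N, time in s.
With the tool pointing down it reaches from about 0.35 to 0.85 m from the base axis. Payload 8.1 kg.
Tool frame: the origin (TCP) lies on the centre line of the jaws, within the pads' length; the fingertips stand 22 mm ahead of it and the grasp point (between the pads) lies 3 mm ahead of it; z points along the fingers, y is the line along which they close (so a half turn about z gives the same grasp; the last joint's range is limited). The gripper opens to 93 mm and grips with 3 to 60 N. Pads are 15 mm wide; open, the fingers measure 128 mm over their backs; the gripper's body (75 mm by 188 mm) begins 65 mm behind the grasp point.
Start: joints at [1.2, 0.13, 1.488, -0, 1.523, -0.085], TCP at [0.169, 0.576, 0.241] pointing down, gripper open.
Joint ranges: [-2.96, 2.96], [-0.89, 2.26], [0.02, 2.5], [-1.34, 4.48], [0, 2.73], [-2.66, 2.66]. Speed limits (rad/s): [2.39, 2.39, 2.79, 3.14, 3.14, 3.14].

INTERFACE

Orientations are given as a 3x3 rotation matrix whose columns are the frame's x, y, z axes.
In Python, from cell import telemetry, cams, job_done gives the robot as it stands.
- The arm moves only by the tool carry_out, never from a script. Its argument "moves" is a list that holds one entry, the list of rows, each a list of 5 numbers: the shift along the world's x, y, z in units of 25 mm (1.0 is 25 mm), then the turn about the world's z in degrees, then the opening, from 0 (shut) to 1 (fully open). In form: [[[dx, dy, dz, roll, gripper], ...]]. A call has 1 to 5 rows; each row is the pose to reach, as a shift and turn from the pose commanded when the call began; what a row does not reach only later rows make up. A row lasts 1/10 s, in which the tool goes at most 50 mm and 8.59 degrees, less where a joint would pass 70% of its speed; a pose out of reach is approached as far as the arm can. A call with a gripper value outside its range is refused whole. The fingers move at their own pace and stop on an object; the grip force is fixed at half the most. Time passes only in rows, so rows that repeat a pose let the fingers close. It gives the time, the measured TCP pose, the force, the opening and the grip force at its end, in the units of the state.
- telemetry.observe(): the state, without advancing time (a new reading comes with each control period).
- cams.grab_frame(name): name is "scene" or "side" or "wrist"; returns a dict with "image" (400x640x3 uint8, blue, green, red), "intrinsics" (3x3 intrinsics, pixels), "xyz" and "rotation" of the camera in the world; the wrist camera has in their place "tool_from_camera" (4x4, takes a point from camera to tool coordinates, whose origin is the TCP and whose axes are the flange's). Camera axes: x right, y down, z forward; pixel columns grow to the right and rows downward; lengths in m; the calibration is good to about 2 mm. A picture is of the moment at which its call begins: read the wrist's pose just before it. There is no depth.
- job_done(): hands the job in; it is judged then, once.
The state is a dict: "clock": time; "joint_pos": joint angles; "joint_vel": joint speeds; "tau": joint torques, N m; "ee_pos": TCP position; "tcp_rot": TCP orientation; "contact_force": force on the tool from outside, world axes, zero at the start; "moment": the same for the moment, N m; "opening": opening from 0.0 (shut) to 1.0 (fully open); "finger_force": force on a finger pad.
Only numpy, scipy, OpenCV 4.12 (cv2) and the standard library are available. Lean on these libraries where they do the work, as an engineer would, in place of code of your own. Each camera call takes 0.05 s, during which the arm holds its last target. There are 200 camera calls.

## Working session

There is one attempt and no reset: what is moved stays moved. The work goes in short steps, Python scripts to look and compute and a tool call to move; the robot and the scene stay as the last step left them, time stands still between calls to the robot, and variables do not carry over. Pictures are saved under pics/ and viewed, at most 13 in all, crops included, and the job is handed in when it is done.

Besides the shell and the picture viewer there is one more tool, called as name([rows], argument=value, ...), one row to a line, values as JSON. carry_out: Moves the arm, as the interface text tells. Its arguments: {"type":"object","properties":{"moves":{"type":"array","items":{"type":"array","items":{"type":"array","items":{"type":"number"}}}}},"required":["moves"]}

```bash
ls; mkdir -p pics; python3 - <<'E'
from cell import telemetry,cams
import cv2,pickle
s=telemetry.observe();print({k:s[k] for k in('clock','ee_pos','tcp_rot','opening')})
fs={}
for n in("scene","side","wrist"):
    f=cams.grab_frame(n);fs[n]=f;cv2.imwrite(f'pics/{n}0.png',f['image'])
fs['state']=s;pickle.dump(fs,open('f0.pkl','wb'))
for n in("scene","side"):print(n,fs[n]['xyz'],fs[n]['rotation'],fs[n]['intrinsics'])
print(fs['wrist']['tool_from_camera'])
E
```

```text
pics
{'clock': 0.0, 'ee_pos': array([0.16894823, 0.57515292, 0.23959278]), 'tcp_rot': array([[-9.59433731e-01,  2.81933434e-01, -6.74730245e-04],
       [ 2.81934199e-01,  9.59432155e-01, -1.74589993e-03],
       [ 1.55130331e-04, -1.86530481e-03, -9.99998248e-01]]), 'opening': 1.0011291311746915}
scene [1.47864617 0.15609077 0.97009628] [[-0.13931294  0.68401309 -0.71604329]
 [ 0.99019717  0.0888694  -0.10775807]
 [-0.01007359 -0.72403613 -0.68968848]] [[493.70909966   0.         325.22151269]
 [  0.         493.70909966 199.90044645]
 [  0.           0.           1.        ]]
side [0.42970827 0.73263283 0.90128352] [[-0.98967432 -0.10874804  0.09337348]
 [-0.14332791  0.74464279 -0.6518928 ]
 [ 0.00136218 -0.65854459 -0.75254048]] [[365.90882028   0.         324.11753978]
 [  0.         365.90882028 196.42269977]
 [  0.           0.           1.        ]]
[[ 5.94327594e-05 -9.69711639e-01 -2.44252602e-01  6.81140200e-02]
 [ 9.99999722e-01 -1.23827609e-04  7.34935125e-04  3.11366431e-05]
 [-7.42920361e-04 -2.44252578e-01  9.69711362e-01 -1.44580047e-01]
 [ 0.00000000e+00  0.00000000e+00  0.00000000e+00  1.00000000e+00]]
```

View pics/scene0.png

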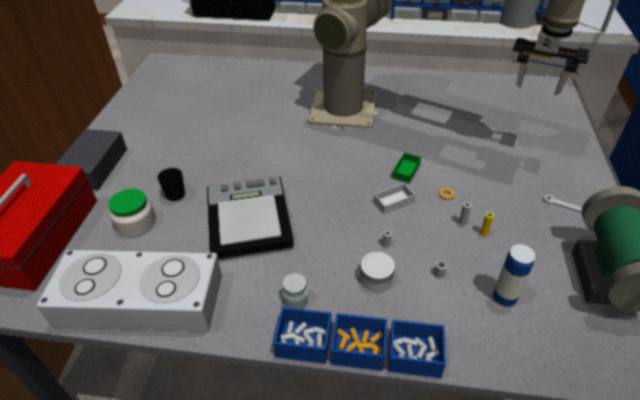

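View pics/side0.png

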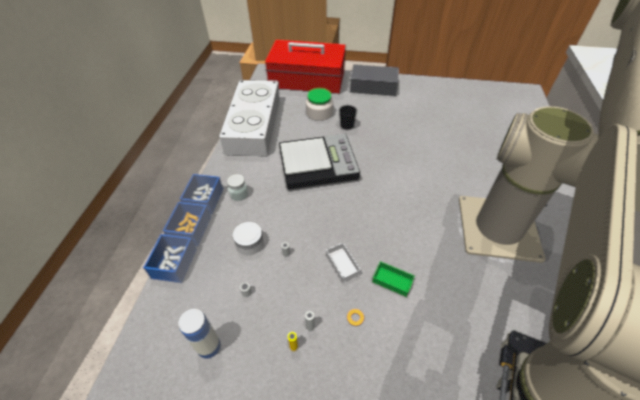

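The scene view has the grey dish at (395,198), its green look-alike at (406,167) and the balance at (250,215), with the keys on the robot side. There are three small grey cylinders: A (465,213), B (387,239) and C (441,269). The yellow pin at (487,223) is the decoy. A looks tallest, so I'll confirm it with an enlarged crop and a height measurement.

```bash
cat > h.py <<'E'
import numpy as np,cv2,pickle
def load(p='f0.pkl'): return pickle.load(open(p,'rb'))
def campose(f,s=None):
    if 'xyz' in f: return np.array(f['xyz']),np.array(f['rotation'])
    T=np.array(f['tool_from_camera']);R=np.array(s['tcp_rot'])
    return np.array(s['ee_pos'])+R@T[:3,3],R@T[:3,:3]
def ray(f,uv,s=None):
    o,R=campose(f,s);K=np.array(f['intrinsics'])
    d=R@np.linalg.solve(K,[uv[0],uv[1],1.]);return o,d
def onz(f,uv,z,s=None):
    o,d=ray(f,uv,s);return o+d*(z-o[2])/d[2]
def proj(f,p,s=None):
    o,R=campose(f,s);c=R.T@(np.array(p)-o);c=np.array(f['intrinsics'])@c;return c[:2]/c[2]
def tri(f1,a,f2,b):
    o1,d1=ray(f1,a);o2,d2=ray(f2,b)
    t=np.linalg.lstsq(np.c_[d1,-d2],o2-o1,rcond=None)[0]
    p,q=o1+d1*t[0],o2+d2*t[1];return (p+q)/2,np.linalg.norm(p-q)
E
python3 - <<'E'
from h import *
fs=load();A=fs['scene']['image'];B=fs['side']['image']
a=cv2.resize(A[140:290,360:510],(600,600),interpolation=3)[:, :]
cv2.imwrite('pics/c1.png',cv2.resize(A[150:290,360:510],None,fx=4,fy=4,interpolation=3))
cv2.imwrite('pics/c2.png',cv2.resize(B[120:200,270:370],None,fx=7,fy=7,interpolation=3))
cv2.imwrite('pics/c3.png',cv2.resize(B[220:360,220:420],None,fx=4,fy=4,interpolation=3))
E
```

```text
(no output)
```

View pics/c1.png

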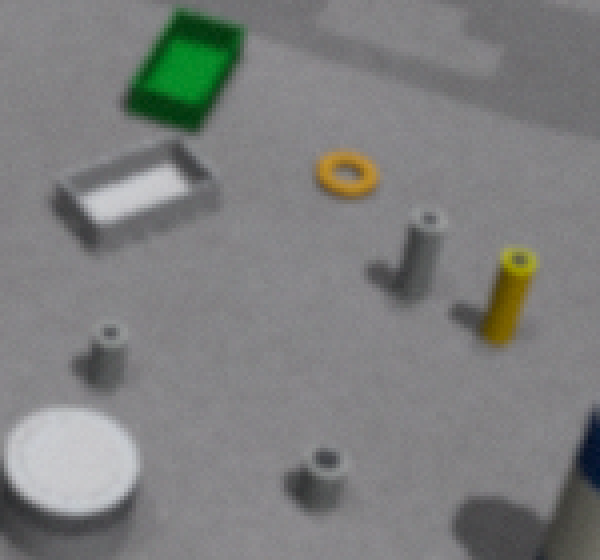

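View pics/c2.png

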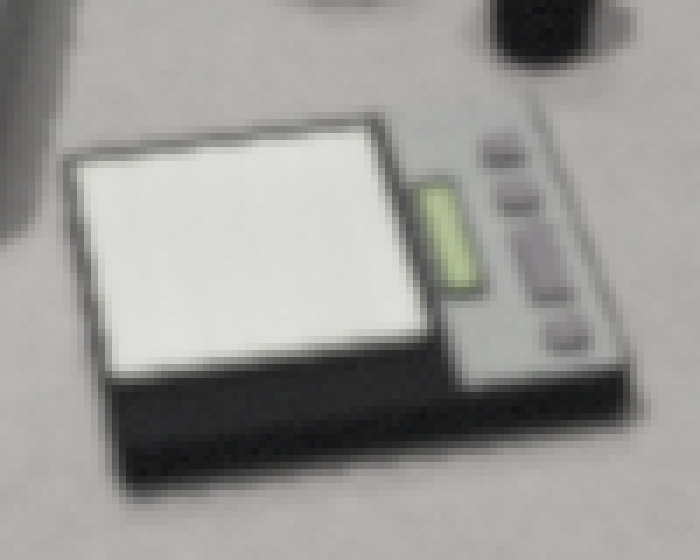

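View pics/c3.png

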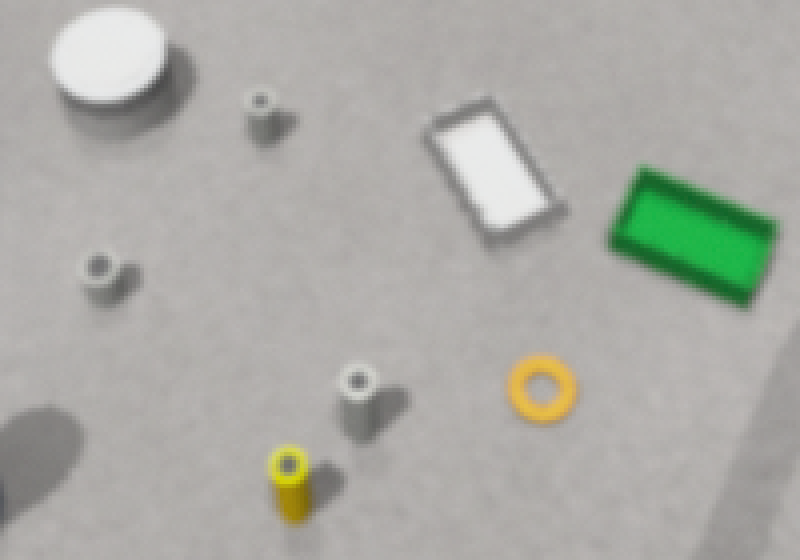

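The crops confirm it. A has its top at scene (467,204) and its base at (463,224), and it is the tallest grey cylinder. B (387,239) is the short pin and C (441,269), stubby and wider, is the socket. So A is the long pin. In the side view the wide key is at about (347,158), between one narrow key on the dish side and two on the cup side.

```bash
python3 - <<'E'
from h import *
fs=load();S,D=fs['scene'],fs['side']
c1=lambda x,y:((x-1.5)/4+360,(y-1.5)/4+150)
c2=lambda x,y:((x-3)/7+270,(y-3)/7+120)
c3=lambda x,y:((x-1.5)/4+220,(y-1.5)/4+220)
for n,a,b in(('A',(429,218),(358,380)),('Y',(518,262),(288,463)),('B',(110,332),(261,101)),('C',(326,459),(98,266))):
    print(n,tri(S,c1(*a),D,c3(*b)))
# pan
def rect(f,box,z,thr):
    x0,y0,x1,y1=box;m=(f['image'][y0:y1,x0:x1].min(2)>thr).astype(np.uint8)
    c=max(cv2.findContours(m,0,2)[0],key=cv2.contourArea)[:,0]+[x0,y0]
    P=np.array([onz(f,p,z)[:2] for p in c],np.float32);return cv2.minAreaRect(P*1000),len(c)
print('pan side',rect(D,(275,130,340,185),.062,205))
print('pan scene',rect(S,(205,190,295,250),.062,150))
print('tare',onz(D,c2(542,265),.055),'narrow',[onz(D,c2(*p),.055)[:2] for p in((501,152),(517,200),(568,336))])
for p in((62,183),(180,142),(217,178),(98,222)):print('dish rim scene',onz(S,c1(*p),.03)[:2])
for p in((425,130),(489,97),(567,210),(497,244)):print('dish rim side',onz(D,c3(*p),.03)[:2])
E
```

```text
A (array([0.51448476, 0.38396662, 0.07178798]), np.float64(0.000522713860575622))
Y (array([0.54584566, 0.43739611, 0.06998177]), np.float64(0.00047709192831297355))
B (array([0.61812637, 0.18427598, 0.04573884]), np.float64(0.0007837099947222693))
C (array([0.69700507, 0.31817123, 0.03724949]), np.float64(0.0010855694007702729))
pan side (((626.0741577148438, -171.14990234375), (139.83792114257812, 138.63694763183594), 19.875951766967773), 47)
pan scene (((626.2196655273438, -174.33505249023438), (149.25428771972656, 145.4922637939453), 19.4287109375), 59)
tare [ 0.48313444 -0.18551276  0.055     ] narrow [array([ 0.51224741, -0.26590394]), array([ 0.50026612, -0.23079685]), array([ 0.46596509, -0.13842641])]
dish rim scene [0.46664175 0.14443038]
dish rim scene [0.4132116 0.2246511]
dish rim scene [0.44766387 0.25107151]
dish rim scene [0.50238376 0.17132619]
dish rim side [0.50333693 0.18171128]
dish rim side [0.46219594 0.14793358]
dish rim side [0.40039685 0.2302166 ]
dish rim side [0.44407901 0.2620332 ]
```

Triangulated heights are A 72 mm, yellow 70, B 46 and C 37, so A is the long pin, at about (0.514, 0.384). I'll move above the dish to refine its pose with the wrist camera.

carry_out([
  [[1.2,-1.55,0,-8,1],[2.4,-3.1,0,-16,1],[3.6,-4.65,0,-24,1],[4.8,-6.2,0,-32,1],[6.0,-7.75,0,-40,1]],
])

```text
clock: 0.65
ee_pos: [0.3198, 0.3802, 0.2404]
tcp_rot: [[-0.549, 0.836, -0.0], [0.836, 0.549, -0.0], [-0.0, -0.0, -1.0]]
contact_force: [0.7, -0.0, 0.4]
opening: 1.001
finger_force: 0.0
```

carry_out([
  [[1.2,-1.55,0,0,1],[2.4,-3.1,0,0,1],[3.6,-4.65,0,0,1],[4.8,-6.2,0,0,1],[5.44,-7.17,0,0,1]],
])

```text
clock: 1.15
ee_pos: [0.4566, 0.1998, 0.2404]
tcp_rot: [[-0.552, 0.834, 0.0], [0.834, 0.552, -0.001], [-0.001, -0.0, -1.0]]
contact_force: [0.2, 0.3, -0.0]
opening: 1.002
finger_force: 0.0
```

carry_out([
  [[0,0,0,0,1],[0,0,0,0,1],[0,0,0,0,1]],
])

```text
clock: 1.45
ee_pos: [0.4545, 0.2034, 0.2404]
tcp_rot: [[-0.554, 0.832, -0.001], [0.832, 0.554, 0.0], [0.001, -0.0, -1.0]]
contact_force: [-0.7, 0.1, 0.3]
opening: 1.001
finger_force: 0.0
```

```bash
cat > look.py <<'E'
import sys,pickle,cv2
from cell import telemetry,cams
n,tag=sys.argv[1:3]
s=telemetry.observe();f=cams.grab_frame(n)
cv2.imwrite(f'pics/{tag}.png',f['image']);pickle.dump({'f':f,'s':s},open(tag+'.pkl','wb'))
print(s['clock'],s['ee_pos'].round(4),s['tcp_rot'][:,1].round(4),round(s['opening'],3),s['finger_force'],s['contact_force'].round(2))
E
python3 look.py wrist w1
```

```text
1.45 [0.4545 0.2034 0.2404] [ 8.323e-01  5.543e-01 -4.000e-04] 1.001 0.0 [-0.69  0.1   0.27]
```

View pics/w1.png

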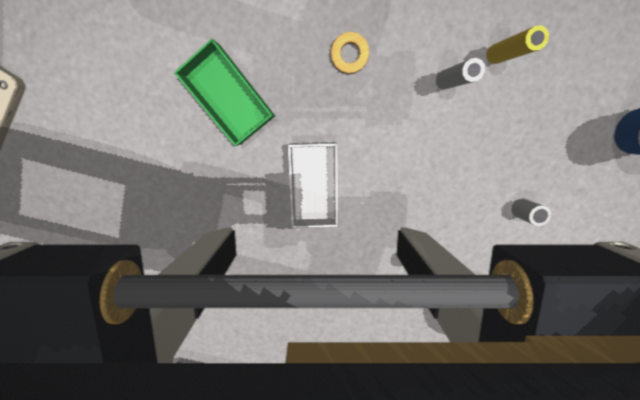

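Wrist view: the grey dish's rim spans (288,144)–(338,227), nearly aligned with the tool. The long pin's top is at (474,69), the yellow one's at (537,38), and the green dish is at (225,92).

```bash
python3 - <<'E'
from h import *
d=load('w1.pkl');f,s=d['f'],d['s']
P=np.array([onz(f,p,.03,s)[:2] for p in((288,144),(337.5,144),(338.5,227.5),(291,227.5))])
print(P.round(4),P.mean(0).round(4));print([np.linalg.norm(P[i]-P[i-1]).round(4) for i in range(4)])
l=P[0]+P[1]-P[2]-P[3];print('long ang',np.degrees(np.arctan2(l[1],l[0])))
w=P[1]-P[0]+P[2]-P[3];print('short ang',np.degrees(np.arctan2(w[1],w[0])))
y=s['tcp_rot'][:,1];print('tool y',np.degrees(np.arctan2(y[1],y[0])))
print('delta units',(P.mean(0)-s['ee_pos'][:2])/.025)
print('pin',onz(f,(474,69.5),.07,s), 'projTCP',proj(f,[*s['ee_pos'][:2],.03],s))
E
```

```text
[[0.4032 0.2222]
 [0.4502 0.2535]
 [0.5084 0.1715]
 [0.4601 0.1393]] [0.4555 0.1966]
[np.float64(0.1005), np.float64(0.0565), np.float64(0.1006), np.float64(0.058)]
long ang 124.91017830063683
short ang 33.66583652264308
tool y 33.66333985352336
delta units [ 0.03817185 -0.27298601]
pin [0.51515636 0.38442335 0.07      ] projTCP [316.31669168 181.9854433 ]
```

carry_out([
  [[0.04,-0.27,-1.8,1,1],[0.04,-0.27,-3.6,1,1],[0.04,-0.27,-5.4,1,1],[0.04,-0.27,-6.5,1,1],[0.04,-0.27,-7,1,1]],
])

```text
clock: 2.0
ee_pos: [0.4532, 0.1963, 0.0623]
tcp_rot: [[-0.57, 0.822, -0.005], [0.822, 0.57, -0.001], [0.002, -0.005, -1.0]]
contact_force: [-0.7, 0.1, -0.3]
opening: 0.999
finger_force: 0.0
```

carry_out([
  [[0,0,-0.6,0,1],[0,0,-1.2,0,1],[0,0,-1.5,0,1],[0,0,-1.5,0,1],[0,0,-1.5,0,1]],
])

```text
clock: 2.5
ee_pos: [0.4567, 0.1964, 0.0291]
tcp_rot: [[-0.569, 0.823, 0.001], [0.823, 0.569, 0.0], [-0.0, 0.001, -1.0]]
contact_force: [-0.2, -0.9, 0.4]
opening: 1.0
finger_force: 0.0
```

carry_out([
  [[0,0,0,0,0.7],[0,0,0,0,0.65],[0,0,0,0,0.6],[0,0,0,0,0.4],[0,0,0,0,0.3]],
])

```text
clock: 3.0
ee_pos: [0.4562, 0.1959, 0.0282]
tcp_rot: [[-0.568, 0.823, 0.0], [0.823, 0.568, 0.0], [-0.0, 0.0, -1.0]]
contact_force: [0.7, -0.5, -0.4]
opening: 0.615
finger_force: 0.0
```

carry_out([
  [[0,0,0,0,0.3],[0,0,0,0,0.3],[0,0,0,0,0.3],[0,0,0,0,0.3],[0,0,0,0,0.3]],
])

```text
clock: 3.5
ee_pos: [0.4562, 0.1959, 0.0282]
tcp_rot: [[-0.568, 0.823, 0.0], [0.823, 0.568, -0.0], [-0.0, 0.0, -1.0]]
contact_force: [-1.1, -0.2, 2.5]
opening: 0.6
finger_force: 30.0
```

carry_out([
  [[0,0,0.5,0,0.3],[0,0,1.5,0,0.3],[0,0,3,0,0.3],[0,0,4.5,0,0.3],[0.3,-1,6,-3,0.3]],
])

```text
clock: 4.0
ee_pos: [0.4628, 0.1724, 0.1802]
tcp_rot: [[-0.526, 0.85, -0.0], [0.85, 0.526, 0.001], [0.001, 0.0, -1.0]]
contact_force: [1.0, -0.3, -0.5]
opening: 0.596
finger_force: 30.0
```

carry_out([
  [[0.4,-1.3,0.5,-2.5,0.3],[0.8,-2.6,1,-5,0.3],[1.2,-3.9,1.5,-7.5,0.3],[1.6,-5.2,2,-10,0.3],[2,-6.5,2,-12,0.3]],
])

```text
clock: 4.5
ee_pos: [0.5148, 0.0071, 0.2312]
tcp_rot: [[-0.334, 0.942, 0.004], [0.942, 0.334, -0.0], [-0.001, 0.004, -1.0]]
contact_force: [0.5, 1.1, 0.4]
opening: 0.598
finger_force: 30.0
```

carry_out([
  [[0.4,-1.3,0,0,0.3],[0.8,-2.6,0,0,0.3],[1.2,-3.9,0,0,0.3],[1.6,-5.0,0,0,0.3],[1.9,-5.6,0,0,0.3]],
])

```text
clock: 5.0
ee_pos: [0.5613, -0.1336, 0.2286]
tcp_rot: [[-0.334, 0.942, 0.0], [0.942, 0.334, -0.0], [-0.0, -0.0, -1.0]]
contact_force: [0.4, -0.9, -1.4]
opening: 0.601
finger_force: 30.0
```

carry_out([
  [[0,0,0,0,0.3],[0,0,0,0,0.3],[0,0,0,0,0.3]],
])

```text
clock: 5.3
ee_pos: [0.5609, -0.1303, 0.2282]
tcp_rot: [[-0.337, 0.942, -0.0], [0.942, 0.337, 0.001], [0.001, -0.0, -1.0]]
contact_force: [0.3, 0.5, -0.7]
opening: 0.603
finger_force: 30.0
```

```bash
python3 look.py wrist w2
```

```text
5.3 [ 0.5609 -0.1303  0.2282] [ 9.415e-01  3.369e-01 -1.000e-04] 0.603 29.982766807079315 [ 0.25  0.52 -0.69]
```

View pics/w2.png

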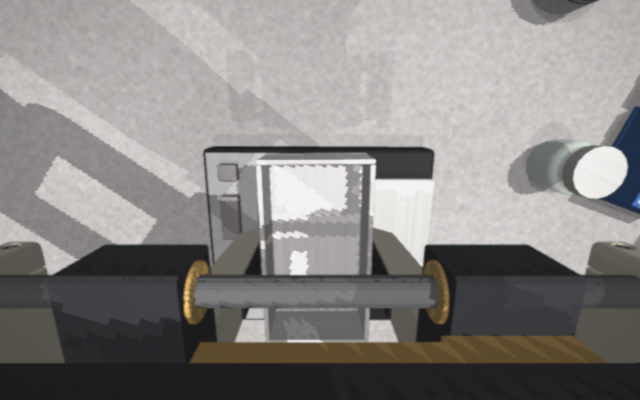

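The wrist view shows the dish held level. The pan's (+x,+y) corner is at (433,179), the left narrow key at (228,172), and the tare key's +y end is near (230,196).

```bash
python3 - <<'E'
from h import *
d=load('w2.pkl');f,s=d['f'],d['s']
im=f['image']
m=(im[150:270,376:436].min(2)>200);print('pan rows/cols',[(r+150,np.where(m[r])[0].min()+376,np.where(m[r])[0].max()+376) for r in range(0,110,6) if m[r].any()])
R=lambda a:np.array([[np.cos(a),-np.sin(a)],[np.sin(a),np.cos(a)]])
c=onz(f,(433.3,178.7),.062,s)[:2];k=onz(f,(228,171.5),.055,s)[:2]
q=onz(f,(432.8,230),.062,s)[:2];e=c-q;print('edge ang-90',np.degrees(np.arctan2(e[1],e[0]))-90)
for a in(19,20):
    r=R(np.radians(a));print(a,c-r@[.075,.075],'from key',k-r@[-.141,.080])
v=c-k;print('ang from corner-key',np.degrees(np.arctan2(v[1],v[0])-np.arctan2(-.005,.216)))
E
```

```text
pan rows/cols [(180, np.int64(376), np.int64(434)), (186, np.int64(376), np.int64(435)), (192, np.int64(376), np.int64(435)), (198, np.int64(376), np.int64(432)), (204, np.int64(376), np.int64(435)), (210, np.int64(376), np.int64(435)), (216, np.int64(376), np.int64(435)), (222, np.int64(376), np.int64(435)), (228, np.int64(379), np.int64(435)), (234, np.int64(395), np.int64(435)), (240, np.int64(400), np.int64(435)), (246, np.int64(405), np.int64(423)), (252, np.int64(411), np.int64(422)), (258, np.int64(416), np.int64(421))]
edge ang-90 24.455907101544526
19 [ 0.6233743  -0.17412452] from key [ 0.62724436 -0.17406103]
20 [ 0.62504514 -0.17492147] from key [ 0.62773906 -0.17127522]
ang from corner-key 19.30069590017791
```

carry_out([
  [[1,-0.7,0,0,0.3],[2,-1.4,-0.5,0,0.3],[2.6,-1.73,-1.5,0,0.3],[2.6,-1.73,-3,0,0.3],[2.6,-1.73,-4,0,0.3]],
])

```text
clock: 5.85
ee_pos: [0.6255, -0.1736, 0.1255]
tcp_rot: [[-0.337, 0.942, -0.002], [0.942, 0.337, 0.001], [0.002, -0.002, -1.0]]
contact_force: [-0.7, -0.2, -1.3]
opening: 0.607
finger_force: 30.0
```

carry_out([
  [[0,0,-0.5,0,0.3],[0,0,-0.9,0,0.3],[0,0,-1.2,0,0.3],[0,0,-1.3,0,0.3],[0,0,-1.3,0,0.3]],
])

```text
clock: 6.35
ee_pos: [0.6266, -0.1749, 0.0964]
tcp_rot: [[-0.336, 0.942, 0.001], [0.942, 0.336, -0.0], [-0.001, 0.001, -1.0]]
contact_force: [-0.5, 0.5, -2.1]
opening: 0.595
finger_force: 30.0
```

Now a slow lower until contact (expected at z of about 0.090).

carry_out([
  [[0,0,-0.04,0,0.3],[0,0,-0.08,0,0.3],[0,0,-0.12,0,0.3],[0,0,-0.16,0,0.3],[0,0,-0.18,0,0.3]],
])

```text
clock: 6.85
ee_pos: [0.6261, -0.1748, 0.0911]
tcp_rot: [[-0.336, 0.942, -0.0], [0.942, 0.336, 0.0], [0.0, -0.0, -1.0]]
contact_force: [-0.1, -0.2, -1.7]
opening: 0.604
finger_force: 30.0
```

carry_out([
  [[0,0,-0.02,0,0.3],[0,0,-0.04,0,0.3],[0,0,-0.06,0,0.3],[0,0,-0.06,0,0.3]],
])

```text
clock: 7.25
ee_pos: [0.6262, -0.1749, 0.0903]
tcp_rot: [[-0.336, 0.942, 0.0], [0.942, 0.336, -0.0], [-0.0, -0.0, -1.0]]
contact_force: [-3.5, 0.5, 5.9]
opening: 0.599
finger_force: 30.0
```

Contact, so I release and rise.

carry_out([
  [[0,0,0,0,0.65],[0,0,0,0,0.8],[0,0,0,0,0.95],[0,0,0,0,0.95],[0,0,0,0,0.95]],
])

```text
clock: 7.75
ee_pos: [0.6261, -0.1748, 0.0895]
tcp_rot: [[-0.336, 0.942, -0.0], [0.942, 0.336, 0.0], [0.0, -0.0, -1.0]]
contact_force: [0.1, 0.3, -0.4]
opening: 0.932
finger_force: 0.0
```

carry_out([
  [[0,0,0.5,0,0.95],[0,0,1.5,0,0.95],[0,0,3,0,0.95],[0,0,4.5,0,0.95],[0,0,5,0,0.95]],
])

```text
clock: 8.25
ee_pos: [0.6283, -0.1756, 0.2213]
tcp_rot: [[-0.336, 0.942, 0.008], [0.942, 0.336, -0.003], [-0.005, 0.006, -1.0]]
contact_force: [0.9, -0.9, 1.7]
opening: 0.953
finger_force: 0.0
```

carry_out([
  [[-1.2,-0.14,0,-8,0.5],[-2.4,-0.28,0,-16,0],[-3.6,-0.42,0,-24,0],[-4.8,-0.56,0,-32,0],[-5.7,-0.69,0,-40,0]],
])

```text
clock: 8.75
ee_pos: [0.482, -0.192, 0.2145]
tcp_rot: [[0.354, 0.935, -0.0], [0.935, -0.354, 0.0], [-0.0, -0.0, -1.0]]
contact_force: [0.0, -0.4, 0.6]
opening: 0.571
finger_force: 0.0
```

carry_out([
  [[0,0,0,-8.5,0],[0,0,0,-17,0],[0,0,0,-25.5,0],[0,0,0,-34,0],[0,0,0,-42.5,0]],
])

```text
clock: 9.25
ee_pos: [0.4835, -0.192, 0.2147]
tcp_rot: [[0.893, 0.45, -0.0], [0.45, -0.893, 0.0], [-0.0, -0.0, -1.0]]
contact_force: [0.1, 0.7, 0.2]
opening: 0.136
finger_force: 0.0
```

carry_out([
  [[0,0,0,-7.5,0],[0,0,0,-7.5,0],[0,0,0,-7.5,0],[0,0,0,-7.5,0]],
])

```text
clock: 9.65
ee_pos: [0.4836, -0.1921, 0.2147]
tcp_rot: [[0.941, 0.339, -0.0], [0.339, -0.941, 0.0], [-0.0, -0.0, -1.0]]
contact_force: [0.4, -0.3, 0.6]
opening: 0.004
finger_force: 0.0
```

```bash
python3 look.py wrist w3
```

```text
9.65 [ 0.4836 -0.1921  0.2147] [ 0.3388 -0.9408 -0.    ] 0.004 0.0 [ 0.35 -0.26  0.6 ]
```

View pics/w3.png

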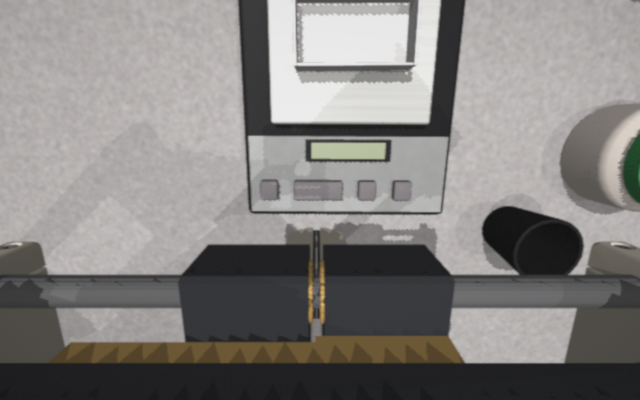

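Wrist view: the tare key is centred at (318,190), spanning columns 294–343, with the narrow keys at (269,190), (367,190) and (402,190). The dish sits square on the pan; its lower rim runs from (294,66) to (414,66). The pan's lower corners are at (271,124) and (431,124).

```bash
python3 - <<'E'
from h import *
d=load('w3.pkl');f,s=d['f'],d['s']
t=onz(f,(318.5,189.5),.055,s);print('tare',t,(t-s['ee_pos'])/.025)
R=s['tcp_rot']
a=np.radians(19.7);r=np.array([[np.cos(a),-np.sin(a)],[np.sin(a),np.cos(a)]])
pm=(onz(f,(271,124),.062,s)+onz(f,(431.5,124),.062,s))[:2]/2
dm=(onz(f,(294,65.5),.092,s)+onz(f,(415,65.5),.092,s))[:2]/2
print('pan c',pm+r@[.075,0],'dish c',dm+r@[.028,0],'in pan',r.T@(dm+r@[.028,0]-pm)-[.075,0])
E
```

```text
tare [ 0.48479451 -0.19360495  0.055     ] [ 0.04780444 -0.06153889 -6.38621925]
pan c [ 0.62648374 -0.17524814] dish c [ 0.62495465 -0.17360402] in pan [-0.00088537  0.00206334]
```

carry_out([
  [[0.05,-0.06,-1.5,0,0],[0.05,-0.06,-3,0,0],[0.05,-0.06,-4.2,0,0],[0.05,-0.06,-4.9,0,0],[0.05,-0.06,-5.2,0,0]],
])

```text
clock: 10.2
ee_pos: [0.4834, -0.1928, 0.0822]
tcp_rot: [[0.941, 0.337, -0.003], [0.337, -0.941, 0.002], [-0.003, -0.003, -1.0]]
contact_force: [0.4, 0.1, -0.7]
opening: 0.004
finger_force: 0.0
```

carry_out([
  [[0,0,0,0,0],[0,0,-0.08,0,0],[0,0,-0.16,0,0],[0,0,-0.24,0,0],[0,0,-0.28,0,0]],
])

```text
clock: 10.7
ee_pos: [0.4852, -0.1938, 0.0781]
tcp_rot: [[0.942, 0.336, 0.001], [0.336, -0.942, -0.0], [0.001, 0.001, -1.0]]
contact_force: [-0.2, -0.5, -0.8]
opening: 0.005
finger_force: 0.0
```

carry_out([
  [[0,0,-0.05,0,0],[0,0,-0.1,0,0],[0,0,-0.14,0,0],[0,0,-0.14,0,0]],
])

```text
clock: 11.1
ee_pos: [0.4851, -0.1937, 0.0743]
tcp_rot: [[0.942, 0.336, 0.001], [0.336, -0.942, -0.0], [0.0, 0.0, -1.0]]
contact_force: [0.3, 0.1, 2.7]
opening: 0.007
finger_force: 1.2
```

Contact with the key spring (2.7 N at z 0.0743). I'll press on to full travel.

carry_out([
  [[0,0,-0.05,0,0],[0,0,-0.1,0,0],[0,0,-0.14,0,0],[0,0,-0.16,0,0],[0,0,-0.16,0,0]],
])

```text
clock: 11.6
ee_pos: [0.4852, -0.1937, 0.0711]
tcp_rot: [[0.942, 0.336, 0.001], [0.336, -0.942, -0.0], [0.0, 0.0, -1.0]]
contact_force: [-3.5, 1.4, 11.9]
opening: 0.003
finger_force: 5.7
```

Force reached 11.9 N, well past the 4 N needed, at full travel (z 0.0711). I lift clear and go to the long pin.

carry_out([
  [[0,0,0.2,0,0],[0,0,0.6,0,0],[0,0,2,0,0],[0,0,4,0,0],[0,0,6,0,0]],
])

```text
clock: 12.1
ee_pos: [0.4837, -0.193, 0.221]
tcp_rot: [[0.942, 0.336, -0.003], [0.336, -0.942, 0.001], [-0.002, -0.002, -1.0]]
contact_force: [0.3, -0.6, 0.1]
opening: 0.003
finger_force: 0.0
```

carry_out([
  [[0.1,1.8,0,8,0],[0.2,3.6,0,16,0],[0.3,5.4,0,24,0.3],[0.4,7.2,0,32,0.6],[0.5,9,0,40,0.6]],
])

```text
clock: 12.6
ee_pos: [0.4968, 0.0331, 0.2203]
tcp_rot: [[0.501, 0.865, -0.0], [0.865, -0.501, 0.0], [-0.0, -0.0, -1.0]]
contact_force: [0.9, -0.1, 0.2]
opening: 0.219
finger_force: 0.0
```

carry_out([
  [[0.1,1.8,0,0,0.6],[0.2,3.6,0,0,0.6],[0.3,5.4,0,0,0.6],[0.4,7.2,0,0,0.6],[0.5,9,0,0,0.6]],
])

```text
clock: 13.1
ee_pos: [0.5093, 0.2582, 0.2202]
tcp_rot: [[0.505, 0.863, -0.001], [0.863, -0.505, -0.0], [-0.001, -0.0, -1.0]]
contact_force: [0.1, -0.2, 0.7]
opening: 0.589
finger_force: 0.0
```

carry_out([
  [[0.1,1.8,0,0,0.6],[0.2,3.4,0,0,0.6],[0.2,4.7,0,0,0.6],[0.2,5.1,0,0,0.6],[0.2,5.1,0,0,0.6]],
])

```text
clock: 13.6
ee_pos: [0.5142, 0.3847, 0.2196]
tcp_rot: [[0.504, 0.864, -0.001], [0.864, -0.504, -0.001], [-0.001, -0.001, -1.0]]
contact_force: [0.3, -0.7, -0.1]
opening: 0.599
finger_force: 0.0
```

```bash
python3 look.py wrist w4; python3 look.py scene s4; python3 - <<'E'
from h import *
d=load('w4.pkl');f,s=d['f'],d['s']
u=proj(f,(.515,.384,.07),s);print('expected pin',u,'yellow',proj(f,(.546,.437,.07),s))
x,y=[int(v) for v in u];x=max(100,x);y=max(75,y)
c=f['image'][max(0,y-75):y+75,x-100:x+100];print('crop origin',x-100,max(0,y-75))
cv2.imwrite('pics/w4c.png',cv2.resize(c,None,fx=4,fy=4,interpolation=3))
E
```

```text
13.6 [0.5142 0.3847 0.2196] [ 8.637e-01 -5.039e-01 -5.000e-04] 0.599 0.0 [ 0.27 -0.74 -0.14]
13.65 [0.5145 0.3835 0.2197] [ 8.632e-01 -5.049e-01 -2.000e-04] 0.602 0.0 [-0.77 -0.49 -1.05]
expected pin [318.00400241 192.87626625] yellow [318.1845996  128.79553063]
crop origin 218 117
```

View pics/w4c.png

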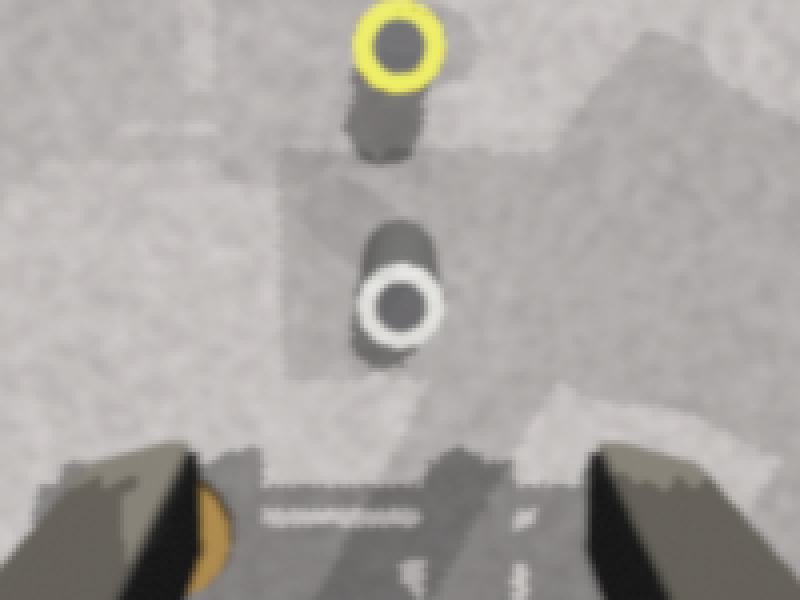

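The crop shows the grey pin's top at full-frame (318,193), within a pixel of prediction, and the yellow pin well clear at (318,129). I descend and grasp.

carry_out([
  [[0.02,0,-1.5,0,0.6],[0.02,0,-3,0,0.6],[0.02,0,-4.5,0,0.6],[0.02,0,-5.8,0,0.6],[0.02,0,-6.4,0,0.6]],
])

```text
clock: 14.2
ee_pos: [0.5138, 0.3808, 0.0564]
tcp_rot: [[0.507, 0.862, -0.005], [0.862, -0.507, -0.003], [-0.005, -0.002, -1.0]]
contact_force: [1.0, 0.0, -0.3]
opening: 0.598
finger_force: 0.0
```

carry_out([
  [[0,0,0,0,0.45],[0,0,0,0,0.35],[0,0,0,0,0.3],[0,0,0,0,0.25],[0,0,0,0,0.2]],
])

```text
clock: 14.7
ee_pos: [0.5162, 0.3846, 0.0618]
tcp_rot: [[0.506, 0.863, 0.002], [0.863, -0.506, 0.001], [0.002, 0.001, -1.0]]
contact_force: [-1.4, 0.8, 9.8]
opening: 0.235
finger_force: 30.1
```

carry_out([
  [[0,0,0,0,0.1],[0,0,0,0,0],[0,0,0,0,0],[0,0,0,0,0]],
])

```text
clock: 15.1
ee_pos: [0.5162, 0.3846, 0.0619]
tcp_rot: [[0.505, 0.863, 0.002], [0.863, -0.505, 0.001], [0.002, 0.001, -1.0]]
contact_force: [-1.0, -0.0, 6.2]
opening: 0.226
finger_force: 30.0
```

carry_out([
  [[0,0,0.3,0,0],[0,0,1.2,0,0],[0,0,2.7,0,0],[0,0,4.4,0,0],[0.2,-0.8,6.2,0,0]],
])

```text
clock: 15.6
ee_pos: [0.5189, 0.3651, 0.2159]
tcp_rot: [[0.504, 0.864, -0.002], [0.864, -0.504, -0.0], [-0.001, -0.002, -1.0]]
contact_force: [0.6, 0.5, -1.1]
opening: 0.23
finger_force: 30.0
```

carry_out([
  [[0.3,-1.6,0.3,0,0],[0.6,-3.2,0.3,0,0],[0.9,-4.8,0.3,0,0],[1.2,-6.4,0.3,0,0],[1.5,-8,0.3,0,0]],
])

```text
clock: 16.1
ee_pos: [0.5576, 0.1623, 0.2228]
tcp_rot: [[0.505, 0.863, -0.0], [0.863, -0.505, -0.0], [-0.0, -0.0, -1.0]]
contact_force: [1.5, 1.1, -1.6]
opening: 0.233
finger_force: 30.0
```

carry_out([
  [[0.3,-1.6,0,0,0],[0.6,-3.2,0,0,0],[0.9,-4.8,0,0,0],[1.2,-6.4,0,0,0],[1.5,-8,0,0,0]],
])

```text
clock: 16.6
ee_pos: [0.5952, -0.0376, 0.2228]
tcp_rot: [[0.506, 0.863, -0.0], [0.863, -0.506, 0.0], [-0.0, -0.0, -1.0]]
contact_force: [1.0, 0.6, -1.2]
opening: 0.233
finger_force: 30.0
```

carry_out([
  [[0.4,-1.6,0,0,0],[0.8,-3.2,0,0,0],[1.17,-4.9,0,0,0],[1.17,-5.54,0,0,0],[1.17,-5.54,0,0,0]],
])

```text
clock: 17.1
ee_pos: [0.624, -0.1771, 0.2222]
tcp_rot: [[0.508, 0.861, -0.001], [0.861, -0.508, -0.0], [-0.001, -0.001, -1.0]]
contact_force: [-0.1, 0.2, -2.3]
opening: 0.232
finger_force: 30.0
```

carry_out([
  [[0,0,0,0,0],[0,0,0,0,0],[0,0,0,0,0]],
])

```text
clock: 17.4
ee_pos: [0.6247, -0.1731, 0.2228]
tcp_rot: [[0.504, 0.864, 0.0], [0.864, -0.504, 0.0], [0.0, -0.0, -1.0]]
contact_force: [0.1, -0.5, -1.4]
opening: 0.229
finger_force: 30.0
```

```bash
python3 look.py side s5; python3 look.py wrist w5; python3 - <<'E'
from h import *
d=load('s5.pkl');f,s=d['f'],d['s']
e=s['ee_pos'];b=e-[0,0,.0619]
print('pin bottom z',b[2],'proj bottom/top',proj(f,b),proj(f,b+[0,0,.07]),'dish c',proj(f,(.6255,-.174,.092)))
c1=cv2.resize(f['image'][110:190,265:365],None,fx=6,fy=6,interpolation=3)
cv2.imwrite('pics/s5c.png',c1)
E
```

```text
17.4 [ 0.6247 -0.1731  0.2228] [ 8.636e-01 -5.042e-01 -1.000e-04] 0.229 29.988368153572083 [ 0.07 -0.49 -1.43]
17.45 [ 0.6247 -0.1732  0.2229] [ 8.636e-01 -5.042e-01  1.000e-04] 0.233 29.988282322883606 [-0.82 -0.45 -1.79]
pin bottom z 0.16090071157143915 proj bottom/top [303.9851847  131.11868807] [303.06377939 112.87473765] dish c [304.61766915 147.32953772]
```

View pics/s5c.png

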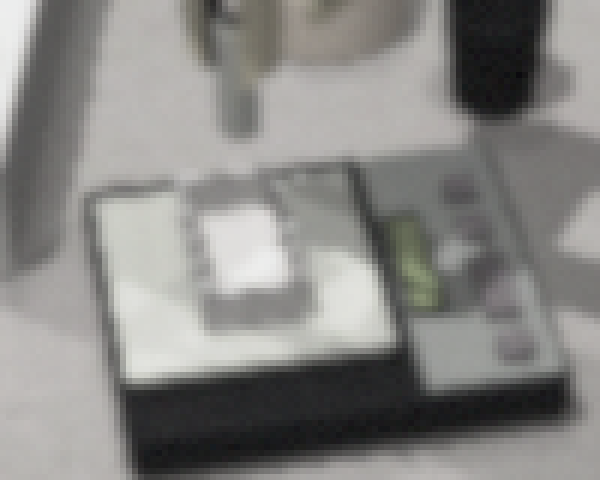

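The side crop shows the pin held vertical with its lower end at (305,132), right above the dish centred near (305,147). I lower it.

carry_out([
  [[0,0,-1,0,0],[0,0,-2,0,0],[0,0,-2.9,0,0],[0,0,-3.4,0,0],[0,0,-3.5,0,0]],
])

```text
clock: 18.0
ee_pos: [0.6235, -0.1737, 0.1331]
tcp_rot: [[0.505, 0.863, -0.003], [0.863, -0.505, 0.001], [-0.001, -0.003, -1.0]]
contact_force: [0.5, 0.1, -1.9]
opening: 0.237
finger_force: 30.0
```

carry_out([
  [[0,0,-0.05,0,0],[0,0,-0.1,0,0],[0,0,-0.15,0,0],[0,0,-0.2,0,0],[0,0,-0.25,0,0]],
])

```text
clock: 18.5
ee_pos: [0.6249, -0.1747, 0.1294]
tcp_rot: [[0.506, 0.863, 0.001], [0.863, -0.506, -0.0], [0.0, 0.001, -1.0]]
contact_force: [0.2, 0.3, -1.9]
opening: 0.229
finger_force: 30.0
```

carry_out([
  [[0,0,-0.03,0,0],[0,0,-0.05,0,0],[0,0,-0.07,0,0],[0,0,-0.07,0,0]],
])

```text
clock: 18.9
ee_pos: [0.6246, -0.1745, 0.127]
tcp_rot: [[0.506, 0.863, -0.0], [0.863, -0.506, 0.0], [-0.0, -0.0, -1.0]]
contact_force: [-0.4, -0.2, -2.5]
opening: 0.231
finger_force: 30.0
```

carry_out([
  [[0,0,-0.02,0,0],[0,0,-0.04,0,0],[0,0,-0.05,0,0],[0,0,-0.05,0,0]],
])

```text
clock: 19.3
ee_pos: [0.6248, -0.1746, 0.1264]
tcp_rot: [[0.506, 0.863, 0.0], [0.863, -0.506, -0.0], [0.0, 0.0, -1.0]]
contact_force: [-2.4, -0.6, 2.2]
opening: 0.235
finger_force: 30.0
```

Contact (force went from −2.0 to +2.2 N at the predicted z of 0.1264). I open slowly and rise.

carry_out([
  [[0,0,0,0,0.26],[0,0,0,0,0.32],[0,0,0,0,0.45],[0,0,0,0,0.6],[0,0,0,0,0.6]],
])

```text
clock: 19.8
ee_pos: [0.6246, -0.1746, 0.1258]
tcp_rot: [[0.506, 0.863, -0.0], [0.863, -0.506, 0.0], [-0.0, -0.0, -1.0]]
contact_force: [0.3, 0.4, -0.6]
opening: 0.531
finger_force: 0.0
```

carry_out([
  [[0,0,0.3,0,0.6],[0,0,1,0,0.6],[0,0,2.5,0,0.6],[0,0,4,0,0.6],[0,0,5,0,0.6]],
])

```text
clock: 20.3
ee_pos: [0.6257, -0.175, 0.2565]
tcp_rot: [[0.506, 0.863, 0.005], [0.863, -0.506, -0.002], [0.001, 0.005, -1.0]]
contact_force: [0.2, -0.2, 0.6]
opening: 0.599
finger_force: 0.0
```

carry_out([
  [[-0.5,1.5,0,0,0.6],[-1,3,0,0,0.6],[-1.5,4.5,0,0,0.6],[-2,6,0,0,0.6],[-2,6,0,0,0.6]],
])

```text
clock: 20.8
ee_pos: [0.574, -0.0205, 0.2532]
tcp_rot: [[0.502, 0.865, 0.002], [0.865, -0.502, 0.001], [0.002, 0.001, -1.0]]
contact_force: [-0.2, 0.4, -0.1]
opening: 0.598
finger_force: 0.0
```

```bash
python3 look.py side s6; python3 look.py scene s7; python3 - <<'E'
from h import *
F=load();A,B=F['scene'],F['side'];a=load('s7.pkl')['f'];b=load('s6.pkl')['f']
print('pin top/bottom expected in side',proj(b,(.625,-.1745,.1345)),proj(b,(.625,-.1745,.0645)))
print('in scene',proj(a,(.625,-.1745,.1345)),proj(a,(.625,-.1745,.0645)))
# bystander change: mean abs diff in patches, scene+side
for n,p in(('short',(.618,.184,.02)),('socket',(.697,.318,.02)),('yellow',(.546,.437,.03))):
    for f0,f1 in((A,a),(B,b)):
        u,v=proj(f0,p).astype(int);w=slice(v-12,v+12),slice(u-10,u+10)
        print(n,np.abs(f0['image'][w].astype(int)-f1['image'][w]).mean().round(1),end=' ')
i=np.hstack([cv2.resize(a['image'][160:260,200:300],(400,400),interpolation=3),cv2.resize(b['image'][105:195,265:355],(400,400),interpolation=3)])
cv2.imwrite('pics/fin.png',i)
E
```

```text
20.8 [ 0.574  -0.0205  0.2532] [ 0.8648 -0.5022  0.0012] 0.598 0.0 [-0.24  0.36 -0.11]
20.85 [ 0.5746 -0.0226  0.2531] [ 0.8644 -0.5028  0.0022] 0.6 0.0 [ 0.29 -0.95  0.35]
pin top/bottom expected in side [304.28921878 137.28938719] [305.10388928 153.41356476]
in scene [244.49203344 196.55731355] [247.83122137 216.36447171]
short 4.3 short 6.6 socket 4.5 socket 6.6 yellow 3.9 yellow 5.9
```

View pics/fin.png

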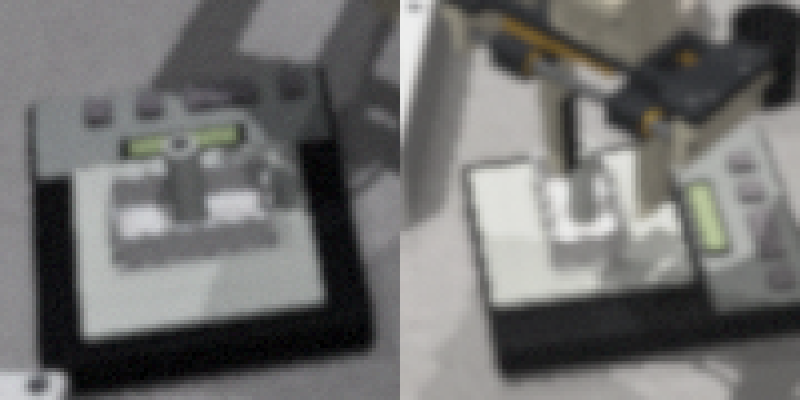

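The pin stands upright in the dish, with its top at scene (245,196) as predicted. The gripper is clear, and the image patches at the short pin, socket and yellow pin are unchanged. Handing in.

```bash
python3 -c "
from cell import job_done
print(job_done())"
```

```text
the job is handed in; nothing more can be done
None
```

The job is handed in at about 21 s: the dish sits within about 2 mm of the pan's centre, the tare key was pressed fully and released, and the long pin then set upright in the dish; no result came back.

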